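# Run two sweets out of a rocker-gate dispenser and shut the box

## Robot

A 6-joint arm with a two-finger parallel gripper is mounted at the origin on the work surface. World frame = base frame: x ahead of the robot, y to its left, z up, the work surface at z = 0. Lengths are in m, angles in rad, forces in N, time in s.
With the tool pointing down it reaches from about 0.35 to 0.775 m from the base axis. Payload 7.3 kg.
Tool frame: the origin (TCP) lies at the very end of the fingers, on their centre line; the grasp point (between the pads) lies 19 mm behind it; z points along the fingers, x is the direction in which the jaws open and shut, and the axes are right-handed (so a half turn about z gives the same grasp; the last joint's range is limited). The gripper opens to 92 mm and grips with 3 to 60 N. Pads are 19 mm wide; open, the fingers measure 130 mm over their backs; the gripper's body (75 mm by 190 mm) begins 47 mm behind the grasp point.
Start: joints at [-1.307, 0.342, 1.524, -0, 1.275, -0.146], TCP at [0.209, -0.482, 0.227] pointing down, gripper open.
Joint ranges: [-2.53, 2.53], [-0.77, 2.02], [0.04, 2.7], [-1, 4.14], [0.28, 2.66], [-3.11, 3.11]. Speed limits (rad/s): [2.57, 2.57, 3.14, 3.14, 3.14, 3.14].

## Interface

Orientations are given as [roll, pitch, yaw] about the fixed x, y, z axes, in that order (R = Rz(yaw) Ry(pitch) Rx(roll)).
In Python, from cell import robot, read_camera, nets gives the robot as it stands. The module is installed in compiled form; this text tells all that it offers.
- The arm moves only by the tool carry_out, never from a script. Its arguments are lists of equal length, an entry for each row: "translation": the shift along the tool's x, y, z in m, a list of three; "turn": the turn, a rotation vector about the tool's x, y, z in rad, a list of three; "gripper": the gripper's target within -1 to 1 (shut at 1, half-way at 0, fully open at -1). A call has 1 to 10 rows; each row shifts and turns the commanded pose from where the row before left it, along the tool's axes as they then stand; what a row does not reach is not made up. A row lasts 1/10 s, in which the tool goes at most 50 mm and 8.59 degrees, less where a joint would pass 70% of its speed; a pose out of reach is approached as far as the arm can. A call with a gripper value outside its range is refused whole. The fingers move at their own pace and stop on an object; "squeeze" is the grip in N (left out, the last holds). Time passes only in rows, so rows that do not move let the fingers close. It gives the time, the measured TCP pose, the force and the opening at its end, in the units of the state.
- robot.observe(): the state, without advancing time (a new reading comes with each control period).
- read_camera(name): name is "side" or "top" or "wrist"; returns a dict with "img" (384x512x3 uint8, red, green, blue), "fx", "fy", "cx", "cy" (pixels), "world_from_camera" (4x4, takes a point from camera to world coordinates). Camera axes: x right, y down, z forward; pixel columns grow to the right and rows downward; lengths in m; the calibration is good to about 2 mm. The wrist camera is an equidistant fisheye: a pixel r from the principal point sees the ray r / f radians off the axis. A picture is of the moment at which its call begins. There is no depth.
- robot.hand_in(): hands the job in, once; it reports no verdict.
Trained networks look in a picture, given as the dict that the camera call returned (one of the last four; its "shot" number tells which), for a name from the list of things; names that differ only in an ending like _2 or _b are one class to them, and where a whole thing is asked for, a point or a joint stands for the part that bears it (a point fixed in the world has none). Each returns a list of dicts, best first, with "score" (0 to 1); they miss things now and then, are a little off and sometimes report something else, mostly with a low value. They report only what shows in the picture. A call takes as long as a camera call.
- nets.regions_of(picture, name): "region" (384x512 bool, what is visible of it) and "pixel" ([column, row] in pixels, amid what is visible of it).
- nets.tip_of(picture, name): "pixel" ([column, row] in pixels: a listed point, or the origin of a listed thing).
The state is a dict: "time": time; "qpos": joint angles; "qvel": joint speeds; "joint_efforts": joint torques, N m; "tool_pos": TCP position; "tool_rot": TCP orientation; "contact_force": force on the tool from outside, world axes, zero at the start; "torque": the same for the moment, N m; "opening": finger opening in m.
Only numpy, scipy, OpenCV 4.12 (cv2) and the standard library are available. Lean on these libraries where they do the work, as an engineer would, in place of code of your own. Each camera call takes 0.05 s, during which the arm holds its last target. There are 200 camera calls.

## Task

Press down the orange paddle of the sweet dispenser and hold it down so that the yellow gate lifts and both sweets roll into the open sweet box, then let the paddle come back up. After that push the blue lid of the box over and press it fully shut. Use the fingertips only and pick nothing up: do not touch the sweets or the gate, and leave the teapot, the tray and the two cups where they are.

Things in the scene. Friction and masses are not known exactly. Their poses are not given: they have to be found in the camera images.
- rocker (a joint): Brass rocking lever along the dispenser's x, pivot at dispenser (-60, 0, 74) mm; paddle centre 70 mm from it on the robot side, gate 60 mm on the other. Rad: 0 at rest (gate down), stop at 0.5. Sprung back: about 1.5 N on the paddle starts it, 4 N holds it down. The sweets pass above about 0.3 rad (paddle centre 20 mm down; 33 mm at the stop).
- paddle_top (a point): Centre of the top face of the orange paddle, a 40 x 40 mm plate 6 mm thick; moves with the rocker. At rest it is 103 mm above the table.
- dispenser: Steel dispenser, fixed. Origin on the slab top (20 mm above the table), under the gate. Its -x points to the paddle (centre at x = -130 mm), +y down the open sloping chute (28 mm wide, y = -100 to 45 mm) to the sweet box. Pivot posts at x = -60 mm reach 84 mm above the slab, the chute's back wall 100 mm.
- gate: Yellow gate plate on the other end of the rocker, 25 x 5 x 22 mm, across the chute; origin at its centre. Not to be touched by the fingers.
- sweet_a: Green ball-shaped hard sweet, 24 mm across, first behind the gate; origin at its centre.
- sweet_b: Red ball-shaped hard sweet, 24 mm across, second behind the gate; origin at its centre. Each takes about half a second to roll into the box once the gate is up.
- sweetbox: White plastic sweet box, fixed, open on top, 90 (x) x 80 (y) x 40 (z) mm, 4 mm walls and floor; origin at the centre of its underside, on the slab top. Axes nearly parallel to the dispenser's; its -y side is next to the chute's end, its +y side has the lid's hinge. A sweet is in when its centre is within the walls and under 30 mm above the underside.
- lid (a joint): Flip lid of the sweet box. Angle in rad: 0 flat shut, pi/2 upright, starts at 1.6 to 1.85 (open, leaning back to the box's +y), stop at 1.95. Stiff friction hinge (about 0.7 N at 50 mm from the hinge): it stays where it is left and must be pushed all the way.
- lid_hinge (a point): Middle of the lid's hinge line, which runs along the box's x, 41 mm above the box's underside at its y = +40 mm.
- lid_edge (a point): Middle of the lid's free edge, on its outer (upper when shut) face, 80 mm from the hinge. The lid is a blue plate 90 mm wide (x), 80 mm long, 5 mm thick.
- teapot: Red ceramic teapot, 136 mm body, 120 mm high, spout and handle reaching 110 mm from its axis; origin under its centre. Bystander.
- tray: Steel tray with raised rims, 260 x 150 x 18 mm; origin under its centre. Bystander.
- cup_a: Clear glass cup, 68 mm across, 80 mm high, on the tray; origin under its centre. Bystander.
- cup_b: Clear glass cup, 68 mm across, 80 mm high, on the slab on the robot's side of the sweet box; origin under its centre. Bystander.

How it is judged:
On the way, in this order (a step that is already met when the one before it is completed fails the run):
1. the paddle is pressed and the gate lifted (value of joint rocker above 0.2 rad), for 0.05 s.
2. both sweets are in the open box (x of sweet_a in the frame of sweetbox between -0.04 and 0.04 m and y of sweet_a in the frame of sweetbox between -0.037 and 0.037 m and z of each of sweet_a, sweet_b in the frame of sweetbox below 0.03 m and x of sweet_b in the frame of sweetbox between -0.04 and 0.04 m and y of sweet_b in the frame of sweetbox between -0.037 and 0.037 m), for 0.2 s.
3. the paddle is up again, the gate down, and the lid is shut (value of joint each of rocker, lid below 0.06 rad), for 0.2 s.
At the end, for the whole second after the job is handed in: Both sweets lie still in the sweet box (centres inside its walls, less than 30 mm above its underside), the lid is shut (within 0.06 rad), the rocker is back at rest (within 0.06 rad), and teapot, tray and cups stand upright within 20 mm of where they were (all of step 2 and all of step 3 and linear speed of each of sweet_a, sweet_b below 0.05 m/s and distance of each of teapot, tray, cup_a, cup_b from where it was at the start of the episode below 0.02 m and angle between each of teapot, tray, cup_a, cup_b's own z axis and vertical below 0.2 rad); the robot touches nothing.
It fails at once if the fingers touch a sweet (contact force between the fingers and sweet_a above 0.5 N or contact force between the fingers and sweet_b above 0.5 N).
It fails at once if a sweet is lifted out of the chute or box (height (world z) of any of sweet_a, sweet_b above 0.14 m).
It fails at once if the fingers touch the gate (contact force between the fingers and gate above 0.5 N).
It fails at once if the teapot, the tray or a cup is moved, lifted or tipped (distance of any of teapot, tray, cup_a, cup_b from where it was at the start of the episode above 0.02 m or angle between any of teapot, tray, cup_a, cup_b's own z axis and vertical above 0.2 rad).
It also fails if it takes over 40 s, if anything falls off the work surface, if the arm or the gripper's body presses on something with over 40 N, if the wrist force passes 120 N, or if a joint passes its speed limit or range.

## Working session

There is one attempt and no reset: what is moved stays moved. The work goes in short steps, Python scripts to look and compute and a tool call to move; the robot and the scene stay as the last step left them, time stands still between calls to the robot, and variables do not carry over. Pictures are saved under pics/ and viewed, about 8 in all and at most 12, crops included, and the job is handed in when it is done.

Besides the shell and the picture viewer there is one more tool, called after "Emit:" as name(argument=value, ...) on one line, values as JSON. carry_out: Moves the arm, as the interface text tells. Its arguments: {"type":"object","properties":{"translation":{"type":"array","items":{"type":"array","items":{"type":"number"}}},"turn":{"type":"array","items":{"type":"array","items":{"type":"number"}}},"gripper":{"type":"array","items":{"type":"number"}},"squeeze":{"type":"number"}},"required":["translation","turn","gripper"]}

```bash
mkdir -p pics; cat > h.py <<'E'
import numpy as np, cv2
from cell import robot, read_camera, nets
from scipy.spatial.transform import Rotation as R
np.set_printoptions(precision=4,suppress=True)
def ray(p,px):
    T=np.array(p["world_from_camera"]); d=np.array([(px[0]-p["cx"])/p["fx"],(px[1]-p["cy"])/p["fy"],1])
    return T[:3,3],T[:3,:3]@(d/np.linalg.norm(d))
def atz(p,px,z):
    o,d=ray(p,px); return o+d*(z-o[2])/d[2]
def tri(rs):
    A=sum(np.eye(3)-np.outer(d,d) for o,d in rs); b=sum((np.eye(3)-np.outer(d,d))@o for o,d in rs)
    return np.linalg.solve(A,b)
def save(p,n,s=1): cv2.imwrite(f"pics/{n}.png",cv2.resize(p["img"][:,:,::-1],None,fx=s,fy=s))
E
python3 - <<'E'
from h import *
s=read_camera("side");t=read_camera("top")
im=np.vstack([s["img"],t["img"]])
save(s,"s0",1.5);save(t,"t0",1.5)
for p in (s,t): print(np.array(p["world_from_camera"])[:3],p["fx"])
for n in ["paddle_top","lid_hinge","lid_edge","dispenser","sweetbox","gate","sweet_a","sweet_b","teapot","tray","cup_a","cup_b"]:
    o=[]
    for p in (s,t):
        r=nets.tip_of(p,n); o.append(r); print(n,[(np.round(q["pixel"],1),round(q["score"],2)) for q in r[:3]])
    if o[0] and o[1]: print("   tri",tri([ray(p,q[0]["pixel"]) for p,q in zip((s,t),o)]))
ob=robot.observe();print(ob)
E
```

```text
[[ 0.9952 -0.0469  0.0864  0.4403]
 [-0.0976 -0.5782  0.81   -0.9463]
 [ 0.012  -0.8145 -0.58    0.7776]] 386.9296420582513
[[ 0.0125 -0.994   0.1089  0.4043]
 [-0.9999 -0.0137 -0.0102  0.0087]
 [ 0.0117 -0.1088 -0.994   1.1746]] 370.6241925219151
paddle_top [(array([223.9, 203.1]), 0.53)]
paddle_top [(array([272.9, 220.5]), 0.82)]
   tri [ 0.4509 -0.0549  0.0896]
lid_hinge [(array([252.9, 181.8]), 0.58), (array([227.5, 202. ]), 0.38)]
lid_hinge [(array([231.2, 184.2]), 0.62)]
   tri [0.5532 0.0699 0.074 ]
lid_edge [(array([253.4, 182.8]), 0.22)]
lid_edge []
dispenser []
dispenser [(array([270.2, 178.2]), 0.96)]
sweetbox [(array([260.1, 196.5]), 0.96)]
sweetbox [(array([237.7, 182.1]), 0.63)]
   tri [0.5712 0.0523 0.0263]
gate [(array([272.6, 198.6]), 0.47)]
gate [(array([220.3, 182.8]), 0.27)]
   tri [ 0.5995  0.1099 -0.0305]
sweet_a [(array([271.2, 201.5]), 0.6), (array([269.3, 206.8]), 0.5)]
sweet_a [(array([279.8, 171.5]), 0.57), (array([273.3, 171.7]), 0.45)]
   tri [ 0.5903 -0.0734  0.1014]
sweet_b [(array([271.2, 201.5]), 0.6), (array([269.3, 206.8]), 0.5)]
sweet_b [(array([27
[... 431 characters left out ...]
.89), (array([387.6, 176.4]), 0.68)]
   tri [0.4446 0.067  0.0101]
cup_b [(array([220.1, 199.8]), 0.97), (array([293.5, 317.4]), 0.94)]
cup_b [(array([232.5, 221.8]), 0.89), (array([387.6, 176.4]), 0.68)]
   tri [0.4446 0.067  0.0101]
{'time': 1.3, 'qpos': array([-1.307 ,  0.342 ,  1.5241,  0.    ,  1.2754, -0.146 ]), 'qvel': array([ 0.0008, -0.0004,  0.0009, -0.0001,  0.0019,  0.0006]), 'joint_efforts': array([ -0.0014, -43.1134, -24.4482,   0.0718,   0.0484,   0.    ]), 'tool_pos': array([ 0.2092, -0.4815,  0.2267]), 'tool_rot': array([-3.1416, -0.0001, -1.161 ]), 'contact_force': array([0.4898, 0.1718, 0.2053]), 'torque': array([-0.0318,  0.019 ,  0.0218]), 'opening': 0.09179805105315342}
```

View pics/s0.png

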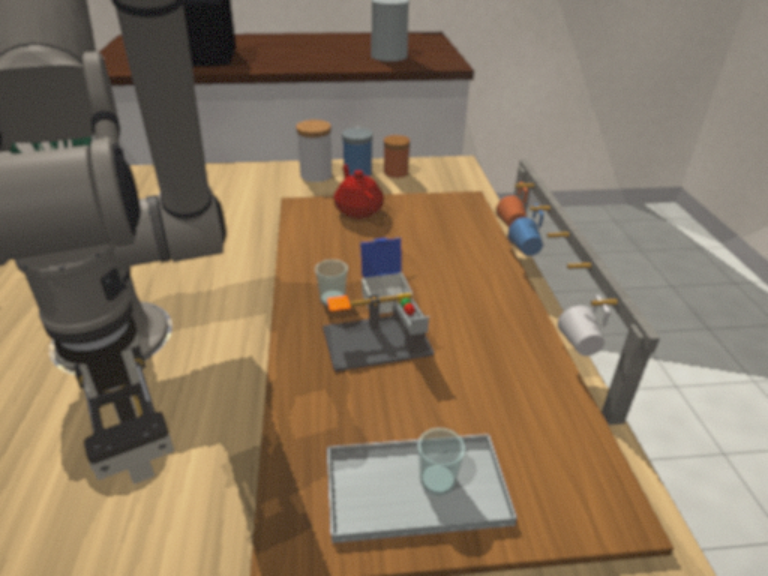

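View pics/t0.png

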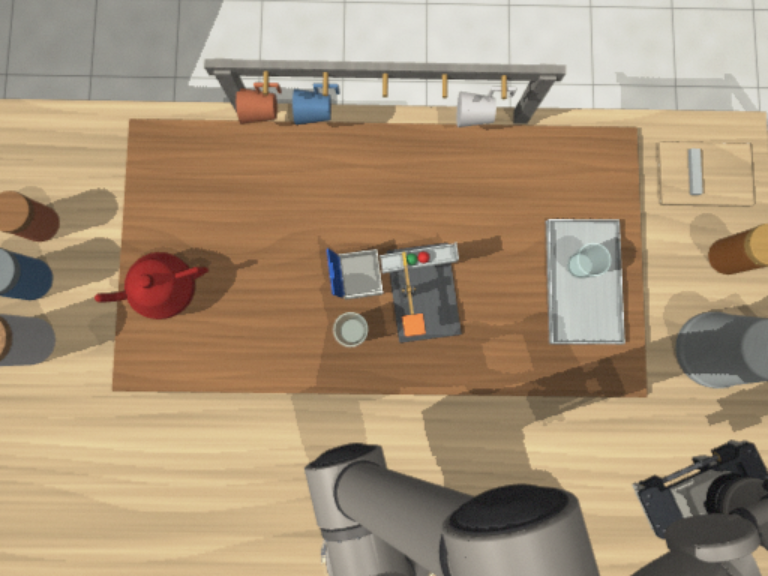

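```bash
python3 - <<'E'
from h import *
import pickle
s=read_camera("side");t=read_camera("top");pickle.dump((s,t),open("p.pkl","wb"))
a=cv2.resize(s["img"][150:250,200:300],None,fx=6,fy=6,interpolation=cv2.INTER_CUBIC)
b=cv2.resize(t["img"][150:240,215:315],None,fx=8,fy=8,interpolation=cv2.INTER_CUBIC)
cv2.imwrite("pics/sc.png",a[:,:,::-1]);cv2.imwrite("pics/tc.png",b[:600,:,::-1])
cv2.imwrite("pics/tc.png",cv2.resize(b,(700,630))[:600,:,::-1])
def blob(p,f,box):
    im=p["img"].astype(int);m=f(im[...,0],im[...,1],im[...,2]);y,x=np.nonzero(m);k=(x>box[0])&(x<box[2])&(y>box[1])&(y<box[3]);return np.array([x[k].mean(),y[k].mean()]),k.sum()
org=lambda r,g,b:(r>180)&(g>60)&(g<150)&(b<80)
for p in (s,t):
    c,n=blob(p,org,(200,150,300,250));print("paddle",c,n,atz(p,c,.103),atz(p,c,.100))
grn=lambda r,g,b:(g>r+50)&(g>b+50); red=lambda r,g,b:(r>g+100)&(r>b+100)&(g<70)
for nm,f in(("g",grn),("r",red)):
    cs=[]
    for p in (s,t):
        try:
            c,n=blob(p,f,(200,150,300,250));print(nm,c,n);cs.append(ray(p,c))
        except Exception as e:print(e)
    if len(cs)==2:print(tri(cs))
E
```

```text
paddle [225.991  201.8288] 111 [ 0.4597 -0.0666  0.103 ] [ 0.4598 -0.0627  0.1   ]
paddle [275.8905 212.3358] 137 [ 0.4711 -0.0627  0.103 ] [ 0.4713 -0.0629  0.1   ]
g [269.2222 200.4444] 9
g [273.8696 172.2609] 23
[ 0.5882 -0.0565  0.0927]
r [272.2222 204.5   ] 18
r [281.5882 171.1176] 34
[ 0.5927 -0.0792  0.0948]
```

View pics/sc.png

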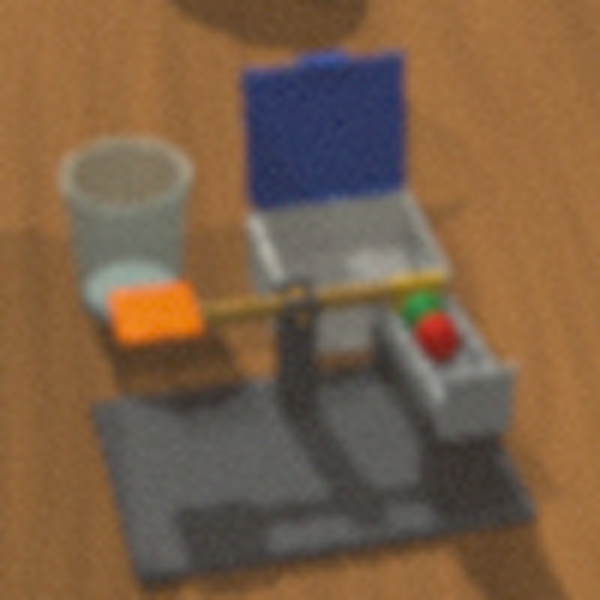

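View pics/tc.png

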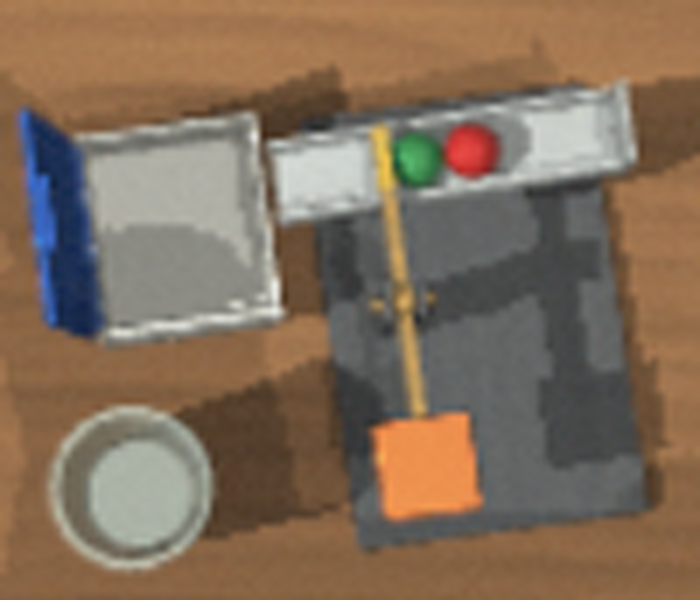

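Side crop: the paddle centre is near (226,202) px. Top crop: the paddle is near (276,216), with the box at left, its lid upright and leaning back. The raw blob in the top picture had picked up the brass lever. With that corrected, both cameras agree on about x=0.460, y=-0.064.

```bash
cat >> h.py <<'E'
def rel(tgt,dyaw=0,ob=None):
    "tool-frame shift to tgt (no turn)"
    ob=ob or robot.observe(); r=R.from_euler("xyz",ob["tool_rot"]); return r.inv().apply(np.array(tgt)-ob["tool_pos"])
E
python3 - <<'E'
from h import *
import pickle
s,t=pickle.load(open("p.pkl","rb"))
T=lambda u,v:(u/7+215-.43,v/7+150-.43); S=lambda u,v:(u/6+200-.42,v/6+150-.42)
print("paddle",atz(t,T(427,465),.103),atz(s,S(156,311),.103))
for n,p in dict(rt=(252,117),rb=(280,313),lb=(105,340),lt=(80,138)).items(): print("box top",n,atz(t,T(*p),.06))
for n,p in dict(L=(248,215),R_=(415,195),fr=(447,272)).items(): print("box side",n,atz(s,S(*p),.06))
print("lidtopL tri",tri([ray(t,T(48,325)),ray(s,S(243,72))]),"R",tri([ray(t,T(24,110)),ray(s,S(404,55))]))
print("slab",[atz(t,T(*p),.02)[:2] for p in((362,548),(645,508))])
print("cup",atz(t,T(132,487),.1), "post",tri([ray(t,T(403,300)),ray(s,S(297,290))]))
print("wall",atz(t,T(630,85),.12),atz(t,T(636,165),.12))
print(rel([.460,-.064,.18]),rel([.462,-.066,.14]))
E
```

```text
paddle [ 0.4605 -0.0618  0.103 ] [ 0.4587 -0.0646  0.103 ]
box top rt [0.6134 0.0127 0.06  ]
box top rb [ 0.5276 -0.0006  0.06  ]
box top lb [0.5148 0.0747 0.06  ]
box top lt [0.603  0.0873 0.06  ]
box side L [0.5126 0.0723 0.06  ]
box side R_ [0.6046 0.0839 0.06  ]
box side fr [0.6119 0.0125 0.06  ]
lidtopL tri [0.5124 0.0931 0.1373] R [0.5996 0.1049 0.1366]
slab [array([ 0.4277, -0.0387]), array([ 0.447 , -0.1644])]
cup [0.45 0.06 0.1 ] post [ 0.5283 -0.0514  0.1015]
wall [ 0.6178 -0.1437  0.12  ] [ 0.5844 -0.1461  0.12  ]
[-0.283  -0.3964  0.0467] [-0.2804 -0.3974  0.0867]
```

Emit:
carry_out(translation=[[-0.0283, -0.0396, 0.004], [-0.0283, -0.0396, 0.004], [-0.0283, -0.0396, 0.004], [-0.0283, -0.0396, 0.004], [-0.0283, -0.0396, 0.004], [-0.0283, -0.0396, 0.004], [-0.0283, -0.0396, 0.004], [-0.0283, -0.0396, 0.004], [-0.0283, -0.0396, 0.004], [-0.0283, -0.0396, 0.004]], turn=[[0, 0, 0], [0, 0, 0], [0, 0, 0], [0, 0, 0], [0, 0, 0], [0, 0, 0], [0, 0, 0], [0, 0, 0], [0, 0, 0], [0, 0, 0]], gripper=[1, 1, 1, 1, 1, 1, 1, 1, 1, 1], squeeze=20)

```text
time: 2.4
tool_pos: [0.4605, -0.0623, 0.1868]
tool_rot: [-3.141, -0.001, -1.161]
contact_force: [0.3, -0.5, 0.4]
opening: 0.0167
```

Emit:
carry_out(translation=[[0, 0, 0], [0, 0, 0], [0, 0, 0]], turn=[[0, 0, 0.13], [0, 0, 0.13], [0, 0, 0]], gripper=[1, 1, 1])

```text
time: 2.7
tool_pos: [0.4598, -0.0636, 0.1867]
tool_rot: [3.142, -0.0, -1.421]
contact_force: [0.2, 0.2, 0.3]
opening: 0.0005
```

```bash
python3 - <<'E'
from h import *
ob=robot.observe();print(ob["time"],ob["tool_pos"],ob["tool_rot"],ob["contact_force"],ob["opening"])
print(rel([.460,-.063,.11]))
w=read_camera("wrist");s=read_camera("side")
im=np.hstack([cv2.resize(w["img"],None,fx=.8,fy=.8)[:, :],cv2.resize(s["img"][150:250,200:300],(308,308))[:307]]) 
cv2.imwrite("pics/w1.png",im[:,:,::-1])
E
```

```text
2.7 [ 0.4598 -0.0636  0.1867] [ 3.1415 -0.0001 -1.4208] [0.2246 0.2115 0.3452] 0.0005107306213871176
[-0.0006 -0.0003  0.0767]
```

View pics/w1.png

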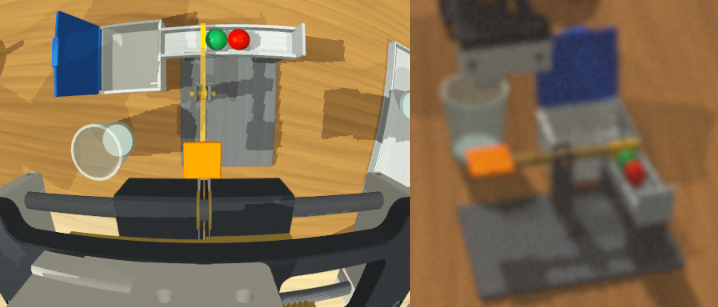

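The wrist view shows the fingers in line with the paddle, which sits at about (202,160), and nothing in the way. Next I press.

Emit:
carry_out(translation=[[0, 0, 0.035], [0, 0, 0.035], [0, 0, 0.009], [0, 0, 0.009], [0, 0, 0.008], [0, 0, 0.008], [0, 0, 0.008], [0, 0, 0]], turn=[[0, 0, 0], [0, 0, 0], [0, 0, 0], [0, 0, 0], [0, 0, 0], [0, 0, 0], [0, 0, 0], [0, 0, 0]], gripper=[1, 1, 1, 1, 1, 1, 1, 1])

```text
time: 3.6
tool_pos: [0.4601, -0.0644, 0.0745]
tool_rot: [-3.141, -0.001, -1.421]
contact_force: [0.6, -1.1, 3.1]
opening: 0.0001
```

Emit:
carry_out(translation=[[0, 0, 0], [0, 0, 0], [0, 0, 0], [0, 0, 0], [0, 0, 0], [0, 0, 0], [0, 0, 0], [0, 0, 0], [0, 0, 0], [0, 0, 0]], turn=[[0, 0, 0], [0, 0, 0], [0, 0, 0], [0, 0, 0], [0, 0, 0], [0, 0, 0], [0, 0, 0], [0, 0, 0], [0, 0, 0], [0, 0, 0]], gripper=[1, 1, 1, 1, 1, 1, 1, 1, 1, 1])

```text
time: 4.6
tool_pos: [0.4597, -0.0642, 0.0747]
tool_rot: [-3.142, -0.0, -1.421]
contact_force: [0.5, -0.5, 2.4]
opening: 0.0004
```

```bash
python3 - <<'E'
from h import *
w=read_camera("wrist");s=read_camera("side")
im=np.hstack([cv2.resize(w["img"],None,fx=.8,fy=.8)[:, :],cv2.resize(s["img"][150:250,200:300],(308,308))[:307]]) 
cv2.imwrite("pics/w2.png",im[:,:,::-1])
E
```

```text
(no output)
```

View pics/w2.png

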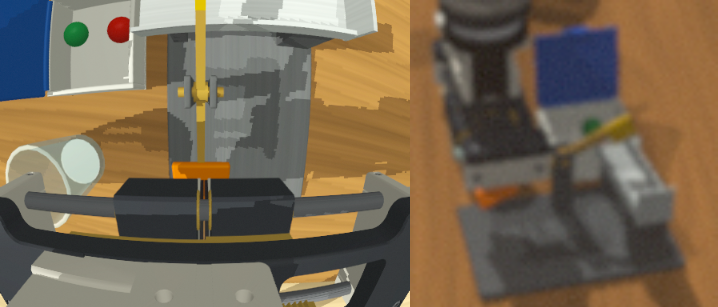

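The wrist view shows both sweets in the box: green near (76,33), red near (120,30). The gate is up. I hold for a moment, then release, rise and turn.

Emit:
carry_out(translation=[[0, 0, 0], [0, 0, 0], [0, 0, 0], [0, 0, -0.01], [0, 0, -0.015], [0, 0, -0.02], [0, 0, -0.04], [0, 0, -0.04], [0, 0, 0]], turn=[[0, 0, 0], [0, 0, 0], [0, 0, 0], [0, 0, 0], [0, 0, 0], [0, 0, 0], [0, 0, 0], [0, 0, 0], [0, 0, -0.131]], gripper=[1, 1, 1, 1, 1, 1, 1, 1, 1])

```text
time: 5.6
tool_pos: [0.4617, -0.0646, 0.2048]
tool_rot: [-3.134, -0.004, -1.288]
contact_force: [0.4, 0.5, -1.3]
opening: 0.0003
```

Emit:
carry_out(translation=[[0, 0, 0], [0, 0, 0], [0, 0, 0], [0, 0, 0], [0, 0, 0], [0, 0, 0], [0, 0, 0], [0, 0, 0], [0, 0, 0], [0, 0, 0]], turn=[[0, 0, -0.144], [0, 0, -0.144], [0, 0, -0.144], [0, 0, -0.144], [0, 0, -0.144], [0, 0, -0.144], [0, 0, -0.144], [0, 0, -0.144], [0, 0, -0.144], [0, 0, -0.144]], gripper=[1, 1, 1, 1, 1, 1, 1, 1, 1, 1])

```text
time: 6.6
tool_pos: [0.4589, -0.0638, 0.1997]
tool_rot: [-3.141, 0.001, 0.156]
contact_force: [-0.8, -0.1, 0.0]
opening: 0.0004
```

```bash
python3 - <<'E'
from h import *
ob=robot.observe();print(ob["time"],ob["tool_pos"],ob["tool_rot"],rel([.550,.139,.2]))
t=read_camera("top");s=read_camera("side")
for nm in ("sweet_a",):
  for p in (t,s): print([(q["pixel"],q["score"],atz(p,q["pixel"],.036)) for q in nets.tip_of(p,nm)[:3]])
im=np.hstack([cv2.resize(t["img"][150:240,215:305],(400,400)),cv2.resize(s["img"][150:250,200:300],(400,400))]) 
cv2.imwrite("pics/w3.png",im[:,:,::-1])
E
```

```text
6.6 [ 0.4589 -0.0638  0.1997] [-3.1406  0.0015  0.1561] [ 0.1215 -0.1861 -0.0003]
[([233.3, 179.7], 0.5, array([0.5749, 0.0657, 0.036 ]))]
[([262.7, 190.9], 0.5, array([0.5837, 0.0695, 0.036 ]))]
```

View pics/w3.png

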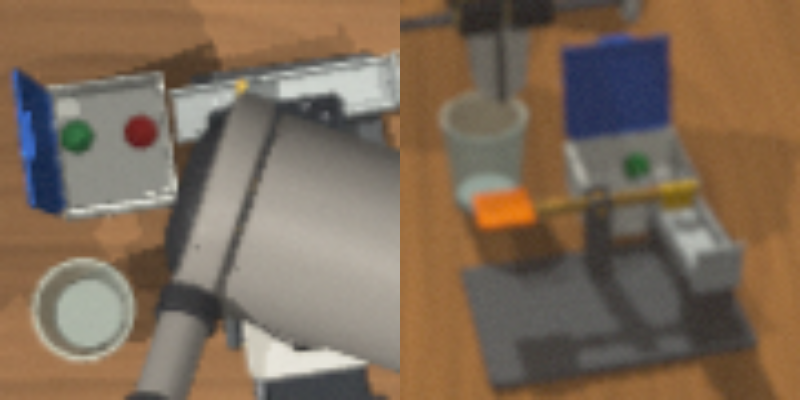

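The top view shows both sweets in the box, green near (77,135) and red near (140,130). The side view shows the paddle back up. Next I move behind the lid.

Emit:
carry_out(translation=[[0.0243, -0.0372, 0], [0.0243, -0.0372, 0], [0.0243, -0.0372, 0], [0.0243, -0.0372, 0], [0.0243, -0.0372, 0], [0, 0, 0], [0, 0, 0.03], [0, 0, 0.03], [0, 0, 0.03], [0, 0, 0]], turn=[[0, 0, 0], [0, 0, 0], [0, 0, 0], [0, 0, 0], [0, 0, 0], [0, 0, 0], [0, 0, 0], [0, 0, 0], [0, 0, 0], [0, 0, 0]], gripper=[1, 1, 1, 1, 1, 1, 1, 1, 1, 1])

```text
time: 7.8
tool_pos: [0.549, 0.1371, 0.106]
tool_rot: [-3.141, 0.009, 0.147]
contact_force: [-0.1, -0.0, -0.0]
opening: 0.0003
```

```bash
python3 - <<'E'
from h import *
ob=robot.observe();print(ob["time"],ob["tool_pos"],ob["contact_force"])
# tool y = -box y ; inner lower finger edge on outer face at radius r, face 5mm above hinge plane
H=np.array([.5585,.085,.061]); yb=np.array([-.154,.988])
p0=(ob["tool_pos"][:2]-H[:2])@yb; z0=ob["tool_pos"][2]
print("now box-rel-hinge y,z",p0,z0-H[2])
r=.06
for th in np.arange(1.6,-.01,-.2):
    # contact point: along lid direction (-cos, sin), outer normal (sin,cos)
    cy=-r*np.cos(th)+.004*np.sin(th); cz=r*np.sin(th)+.004*np.cos(th)
    ty=cy+.0095; print(round(th,2),"TCP y,z rel hinge",round(ty,4),round(cz,4),"world z",round(cz+H[2],4))
E
```

```text
7.8 [0.549  0.1371 0.106 ] [-0.0794 -0.0134 -0.0246]
now box-rel-hinge y,z 0.052955334805863424 0.044965152418183996
1.6 TCP y,z rel hinge 0.0153 0.0599 world z 0.1209
1.4 TCP y,z rel hinge 0.0032 0.0598 world z 0.1208
1.2 TCP y,z rel hinge -0.0085 0.0574 world z 0.1184
1.0 TCP y,z rel hinge -0.0196 0.0526 world z 0.1136
0.8 TCP y,z rel hinge -0.0294 0.0458 world z 0.1068
0.6 TCP y,z rel hinge -0.0378 0.0372 world z 0.0982
0.4 TCP y,z rel hinge -0.0442 0.027 world z 0.088
0.2 TCP y,z rel hinge -0.0485 0.0158 world z 0.0768
0.0 TCP y,z rel hinge -0.0505 0.004 world z 0.065
```

Emit:
carry_out(translation=[[0, 0, -0.015], [0, 0.023, 0], [0, 0.015, 0], [0, 0.012, 0], [0, 0.012, 0.0025], [0, 0.011, 0.005], [0, 0.01, 0.007], [0, 0.0085, 0.0085], [0, 0.0065, 0.01], [0, 0, 0]], turn=[[0, 0, 0], [0, 0, 0], [0, 0, 0], [0, 0, 0], [0, 0, 0], [0, 0, 0], [0, 0, 0], [0, 0, 0], [0, 0, 0], [0, 0, 0]], gripper=[1, 1, 1, 1, 1, 1, 1, 1, 1, 1])

```text
time: 8.8
tool_pos: [0.5656, 0.0402, 0.0896]
tool_rot: [-3.141, 0.004, 0.149]
contact_force: [0.7, 0.6, -0.4]
opening: 0.0006
```

```bash
python3 - <<'E'
from h import *
ob=robot.observe();print(ob["time"],ob["tool_pos"],ob["contact_force"])
w=read_camera("wrist");s=read_camera("side")
im=np.hstack([cv2.resize(w["img"],None,fx=.8,fy=.8)[:, :],cv2.resize(s["img"][150:250,200:300],(308,308))[:307]]) 
cv2.imwrite("pics/w4.png",im[:,:,::-1])
E
```

```text
8.8 [0.5656 0.0402 0.0896] [ 0.7043  0.6375 -0.4034]
```

View pics/w4.png

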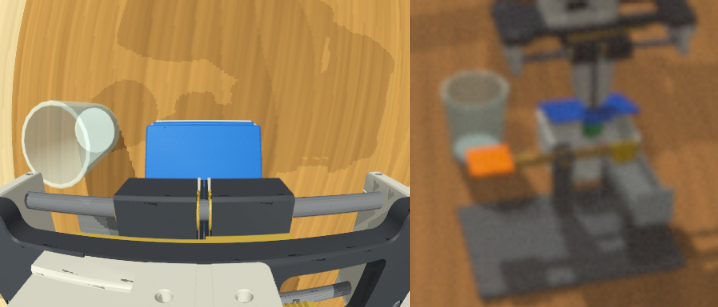

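The lid is partly shut, with the fingers on its outer face. I continue and press it down.

Emit:
carry_out(translation=[[0, 0.0045, 0.009], [0, 0.0025, 0.009], [0, 0, 0.005], [0, 0, 0.003], [0, 0, 0.002], [0, 0, 0]], turn=[[0, 0, 0], [0, 0, 0], [0, 0, 0], [0, 0, 0], [0, 0, 0], [0, 0, 0]], gripper=[1, 1, 1, 1, 1, 1])

```text
time: 9.5
tool_pos: [0.5674, 0.0339, 0.0658]
tool_rot: [3.141, -0.0, 0.15]
contact_force: [-7.6, -1.7, 18.6]
opening: 0.0004
```

An 18.6 N reaction at z=0.0658 means the lid has bottomed out. I lift away and check.

Emit:
carry_out(translation=[[0, 0, -0.01], [0, 0, -0.03], [0, 0, -0.045], [0, 0, -0.045], [0, -0.04, -0.03], [0, -0.04, 0], [0, -0.04, 0], [0, -0.04, 0], [0, 0, 0], [0, 0, 0]], turn=[[0, 0, 0], [0, 0, 0], [0, 0, 0], [0, 0, 0], [0, 0, 0], [0, 0, 0], [0, 0, 0], [0, 0, 0], [0, 0, 0], [0, 0, 0]], gripper=[1, 1, 1, 1, 1, 1, 1, 1, 1, 1])

```text
time: 10.5
tool_pos: [0.5434, 0.193, 0.2235]
tool_rot: [3.141, 0.0, 0.152]
contact_force: [0.4, -0.6, 0.1]
opening: 0.0006
```

```bash
python3 - <<'E'
from h import *
ob=robot.observe();print(ob["time"],ob["tool_pos"],ob["contact_force"])
t=read_camera("top");s=read_camera("side")
for p in (t,s): print([(q["pixel"],round(q["score"],2),atz(p,q["pixel"],.066)) for q in nets.tip_of(p,"lid_edge")[:2]])
im=np.hstack([cv2.resize(t["img"][150:240,215:305],(400,400)),cv2.resize(s["img"][150:250,200:300],(400,400))]) 
cv2.imwrite("pics/w5.png",im[:,:,::-1])
E
```

```text
10.5 [0.5434 0.193  0.2235] [ 0.4213 -0.5543  0.0949]
[([253.8, 179.7], 0.72, array([0.5712, 0.0023, 0.066 ]))]
[([261.0, 195.6], 0.62, array([0.5697, 0.0043, 0.066 ])), ([295.6, 316.9], 0.25, array([ 0.5932, -0.439 ,  0.066 ]))]
```

View pics/w5.png

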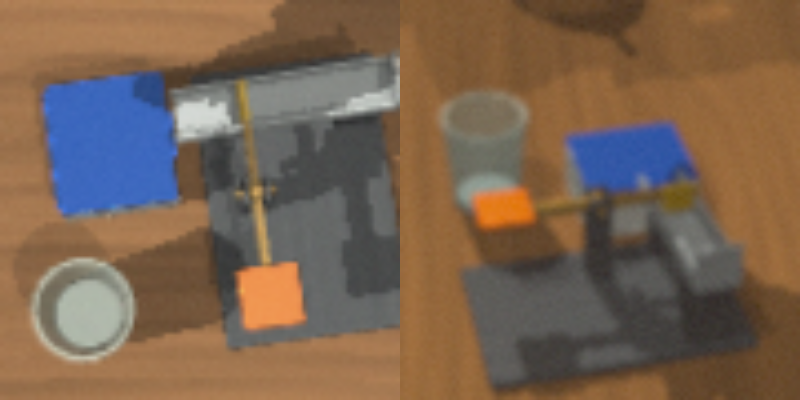

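The lid is flat shut in both views, and the two cameras put its edge within 2–3 mm of each other at z=0.066. The paddle is up and cup_b hasn't moved.

```bash
python3 -c "
from cell import robot
print(robot.hand_in(), robot.observe()['time'])"
```

```text
the job is handed in; nothing more can be done
the job is handed in; nothing more can be done
```

The job is handed in. I pressed the paddle with closed fingertips (reaction 2.4–3.1 N) and held it down for over 1 s until both sweets were in the box. I then let the paddle come back up, pushed the lid over from behind and pressed it shut, finishing about 10.5 s into the 40 s limit.

**Last checks:**
- **Sweets:** both were in the box in the pictures taken before I shut the lid. I could not see them after that.
- **Lid:** it bottomed out at z = 0.066 m with an 18.6 N reaction. Afterwards it looked flat, and both cameras placed its edge within 2–3 mm of each other at the shut height.
- **Paddle and cup:** the paddle was back up and cup_b was in its place.
- **Teapot, tray and cup_a:** I did not measure these again, but the planned path kept well clear of them.
- **Arm:** it ended clear of everything at z = 0.22 m, with no contact force beyond noise.

**One disagreement:** my first colour measurement of the paddle in the top picture was about 11 mm off, because it also picked up the brass lever. I corrected it before moving.

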